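Stamp the strips and hold the long one up for inspection

ROBOT

A 7-joint arm with a two-finger parallel gripper is mounted at the origin on a cart in front of the work surface, level with it; the furniture and walls round the work are solid. World frame = base frame: x ahead of the robot, y to its left, z up, the work surface at z = 0. Lengths are in mm, angles in rad, forces in N, time in s.
With the tool pointing down it reaches from about 350 to 900 mm from the base axis. Payload 7.2 kg.
Tool frame: the origin (TCP) lies at the very end of the fingers, on their centre line; the grasp point (between the pads) lies 19 mm behind it; z points along the fingers, y is the line along which they close (so a half turn about z gives the same grasp; the last joint's range is limited). The gripper opens to 88 mm and grips with 3 to 60 N. Pads are 20 mm wide; open, the fingers measure 115 mm over their backs; the gripper's body (75 mm by 178 mm) begins 61 mm behind the grasp point.
Start: joints at [1.085, 0.411, -0.013, 1.596, 0.006, 1.134, -0.082], TCP at [253.583, -571.248, 222.653] pointing down, gripper open.
Joint ranges: [-2.95, 2.95], [-0.29, 1.99], [-1.47, 1.44], [0.14, 2.54], [-1.03, 4.17], [0.13, 1.85], [-2.86, 2.86]. Speed limits (rad/s): [2.39, 2.39, 3.01, 3.01, 3.14, 3.14, 3.14].

INTERFACE

Orientations are given as a 3x3 rotation matrix whose columns are the frame's x, y, z axes.
In Python, from cell import sensors, optics, robot gives the robot as it stands.
- The arm moves only by the tool play_rows, never from a script. Its argument "commands" is a list that holds one entry, the list of rows, each a list of 4 numbers: the shift along the world's x, y, z in cm, then the turn about the world's z in degrees. In form: [[[x, y, z, turn], ...]]. A call has 1 to 5 rows; each row is the pose to reach, as a shift and turn from the pose commanded when the call began; what a row does not reach only later rows make up. A row lasts 1/12 s, in which the tool goes at most 41.7 mm and 7.16 degrees, less where a joint would pass 70% of its speed; a pose out of reach is approached as far as the arm can. A call with a gripper value outside its range is refused whole. "claw" is the finger opening in cm, from 0 to 8.78, set as the call begins (left out, the last holds). The fingers move at their own pace and stop on an object; "squeeze" is the grip in N (left out, the last holds). Time passes only in rows, so rows that repeat a pose let the fingers close. It gives the time, the measured TCP pose, the force, the opening and the grip force at its end, in the units of the state.
- sensors.observe(): the state, without advancing time (a new reading comes with each control period).
- optics.read_camera(name): name is "scene" or "top"; returns a dict with "pixels" (400x640x3 uint8, blue, green, red), "mtx" (3x3 intrinsics, pixels), "origin" and "attitude" of the camera in the world. Camera axes: x right, y up, looking along -z (the intrinsics and any distortion apply to the point x, -y, -z); pixel columns grow to the right and rows downward; lengths in mm; the calibration is good to about 2 mm. A picture is of the moment at which its call begins. There is no depth.
- robot.job_done(): hands the job in; it is judged then, once.
The state is a dict: "time_s": time; "qpos": joint angles; "qd": joint speeds; "joint_torque": joint torques, N m; "tool_pos": TCP position; "orientation": TCP orientation; "force": force on the tool from outside, world axes, zero at the start; "wrist_torque": the same for the moment, N m; "finger_gap": opening from 0.0 (shut) to 1.0 (fully open); "finger_force": force on a finger pad.
Only numpy, scipy, OpenCV 4.12 (cv2) and the standard library are available. Lean on these libraries where they do the work, as an engineer would, in place of code of your own. Each camera call takes 0.05 s, during which the arm holds its last target. There are 200 camera calls.

TASK

Two steel strips stand leaning in the little lever press. Push the press's sprung lever right down to its stop and let it come all the way back up; then draw the longer strip out of its slot, turn it until it is flat and level (like a strip lying on a table), and keep holding it still like that at least 20 cm above the worktop, clear of the press, so it can be inspected. Finish while still holding it; leave the shorter strip in its slot and the other things on the table where they are.

Things in the scene. Friction and masses are not known exactly. Their poses are not given: they have to be found in the camera images.
- press: Grey bench lever press, fixed. Origin on the worktop, midway below its two slots' feet; x to its back (away from the robot at yaw 0), y to its left, z up. Base plate x -80 to +95, y -160 to +65 mm. Frame and ram head stand behind the slots (x > 0), up to 145 mm high; the lever drives the ram. Lever shaft along y at x 55, z 122 mm; the lever is on its right (-y) end.
- lever (a joint): Sprung lever of the press, rad: 0 at rest (arm pointing to the robot and 35 degrees up), grows as it is pushed down, stop at 0.87 (arm 15 degrees below level). Needs about 4 N to start and 8 to 9 N at the stop; springs back to 0 when let go.
- lever_bar (a point): Middle of the lever's black cross bar, a round bar 18 mm thick and 56 mm long lying along the press's y axis, 130 mm from the shaft's axis, at 185 mm to the right of the press's origin. About 197 mm above the worktop at rest and 88 mm at the stop, moving on an arc of 130 mm radius about the shaft.
- nest_a: Dark steel block with one slot, fixed on the press, 28 mm left or right of its middle (drawn by lot); holds the longer strip. Origin mid-underside, 14 mm above the worktop; axes as the press. Slot runs up and to the press's front (-x) at 45 degrees, 45 mm deep, 13.6 mm wide, 6.6 mm high.
- nest_b: The same block on the other side, holding the shorter strip.
- nest_a_seat (a point): Bottom of the slot of nest_a, where the foot of the longer strip stands: 27 mm above the block's origin.
- nest_b_seat (a point): Bottom of the slot of nest_b, where the foot of the shorter strip stands.
- strip_long: Loose plain steel strip 146 x 11 x 4 mm, about 50 g, in nest_a with 45 mm in the slot, 101 mm out. Origin at the middle of its underside; x along its length (+x end is the foot in the slot; -x points out of the slot, up and toward the robot, some 42 to 45 degrees above level), y across its 11 mm width (level), z through its thickness.
- strip_short: Loose plain steel strip 76 x 11 x 4 mm, standing the same way in nest_b with 31 mm out; axes alike. To stay there.
- strip_long_foot (a point): Middle of the longer strip's foot end, 73 mm from its middle.
- nub_a: Grey machined nub, 23 mm round, 15 mm high, bystander in front of the press; origin under its middle.
- nub_b: A like nub, bystander.
- tape: Roll of tape, 64 mm round, 19 mm high, bystander behind the press.
- pen: Slim pen 145 x 11 x 12 mm lying in front of the press, bystander.

How it is judged (in metres and radians):
On the way, in this order (a step that is already met when the one before it is completed fails the run):
1. the lever is pushed down to its stop (value of joint lever above 0.8 rad), for 0.05 s.
2. the lever is let go and back up at rest, both strips still in their slots (value of joint lever below 0.08 rad and contact force between the fingers and press below 0.3 N and distance between strip_long_foot and nest_a_seat below 0.015 m), for 0.1 s.
3. the longer strip is drawn right out of its slot (distance between strip_long_foot and nest_a_seat above 0.055 m), for 0.1 s.
At the end, for the whole second after the job is handed in: The longer strip is in the fingers, its flat faces level within 15 degrees, its middle over 190 mm up, still (under 30 mm/s), touching neither press, nests nor other strip; lever back (under 0.08 rad); shorter strip moved under 20 mm, bystanders under 30 mm ((angle between strip_long's own z axis and vertical below 0.26 rad or angle between strip_long's own z axis and vertical above 2.88 rad) and height (world z) of strip_long above 0.19 m and contact force between the fingers and strip_long above 1 N and contact force between strip_long and press below 0.1 N and contact force between strip_long and nest_a below 0.1 N and contact force between strip_long and nest_b below 0.1 N and contact force between strip_long and strip_short below 0.1 N and linear speed of strip_long below 0.03 m/s and value of joint lever below 0.08 rad and distance of strip_short from where it was at the start of the episode below 0.02 m and distance of each of nub_a, nub_b, tape, pen from where it was at the start of the episode below 0.03 m); the arm keeps its last pose, push and grip.
It fails at once if the shorter strip is pulled from its slot (distance of strip_short from where it was at the start of the episode above 0.03 m).
It fails at once if a bystander is knocked away (distance of any of nub_a, nub_b, tape, pen from where it was at the start of the episode above 0.03 m).
It also fails if it takes over 56 s, if anything falls off the work surface, if the arm or the gripper's body presses on something with over 40 N, if the wrist force passes 120 N, or if a joint passes its speed limit or range.

## Working session

There is one attempt and no reset: what is moved stays moved. The work goes in short steps, Python scripts to look and compute and a tool call to move; the robot and the scene stay as the last step left them, time stands still between calls to the robot, and variables do not carry over. Pictures are saved under pics/ and viewed, at most 10 in all, crops included, and the job is handed in when it is done.

Besides the shell and the picture viewer there is one more tool, called in YAML: its name, and indented under it one key for each argument. play_rows: Moves the arm, as the interface text tells. Its arguments: {"type":"object","properties":{"commands":{"type":"array","items":{"type":"array","items":{"type":"array","items":{"type":"number"}}}},"claw":{"type":"number"},"squeeze":{"type":"number"}},"required":["commands"]}

```bash
mkdir -p pics; ls; cat > h.py <<'E'
import numpy as np, cv2
from cell import sensors, optics, robot
def cam(n):
    c=optics.read_camera(n); return c
def P(c):
    R=np.array(c["attitude"]).reshape(3,3); return np.array(c["mtx"]),R,np.array(c["origin"],float)
def proj(c,X):
    K,R,o=P(c); p=(np.atleast_2d(X)-o)@R; p=p*[1,-1,-1]; q=p@K.T; return q[:,:2]/q[:,2:]
def ray(c,uv):
    K,R,o=P(c); d=np.linalg.solve(K,np.array([uv[0],uv[1],1.]))*[1,-1,-1]; d=R@d; return o,d/np.linalg.norm(d)
def onz(c,uv,z):
    o,d=ray(c,uv); return o+d*(z-o[2])/d[2]
def tri(c1,u1,c2,u2):
    o1,d1=ray(c1,u1); o2,d2=ray(c2,u2)
    A=np.stack([d1,-d2],1); t=np.linalg.lstsq(A,o2-o1,rcond=None)[0]
    a,b=o1+t[0]*d1,o2+t[1]*d2; return (a+b)/2,np.linalg.norm(a-b)
E
python3 - <<'E'
from h import *
s=sensors.observe(); print({k:np.round(v,3).tolist() for k,v in s.items()})
for n in("scene","top"):
    c=cam(n); cv2.imwrite(f"pics/{n}0.png",c["pixels"]); print(n,[ (k,np.round(c[k],3).tolist()) for k in c if k!="pixels"])
E
```

```text
pics
{'time_s': 0.0, 'qpos': [1.085, 0.412, -0.013, 1.597, 0.006, 1.134, -0.082], 'qd': [-0.0, -0.001, 0.001, 0.001, 0.0, 0.0, 0.001], 'joint_torque': [-0.0, -58.794, 0.642, -29.107, -0.054, 0.018, 0.0], 'tool_pos': [253.331, -570.803, 221.825], 'orientation': [[0.914, 0.406, -0.001], [0.406, -0.914, 0.001], [-0.0, -0.002, -1.0]], 'force': [0.193, -0.109, -0.227], 'wrist_torque': [0.02, 0.004, 0.036], 'finger_force': 0.0, 'finger_gap': 1.001}
scene [('mtx', [[389.489, 0.0, 319.704], [0.0, 389.489, 194.343], [0.0, 0.0, 1.0]]), ('origin', [0.958, 557.549, 639.694]), ('attitude', [[-0.691, 0.391, -0.609], [-0.723, -0.352, 0.594], [0.018, 0.85, 0.526]])]
top [('mtx', [[474.848, 0.0, 319.746], [0.0, 474.848, 204.606], [0.0, 0.0, 1.0]]), ('origin', [496.408, -31.709, 1164.772]), ('attitude', [[0.018, 0.997, -0.081], [-1.0, 0.017, -0.007], [-0.006, 0.081, 0.997]])]
```

View pics/scene0.png

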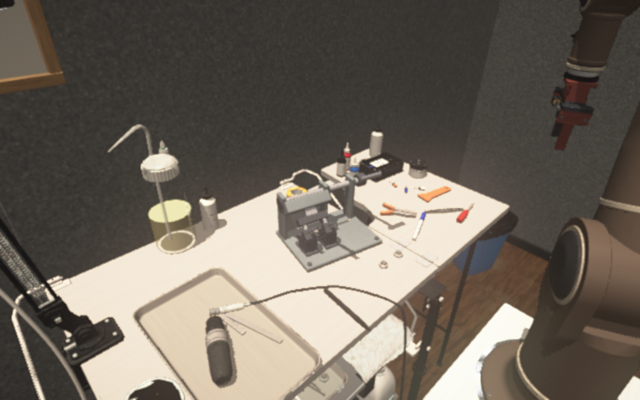

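View pics/top0.png

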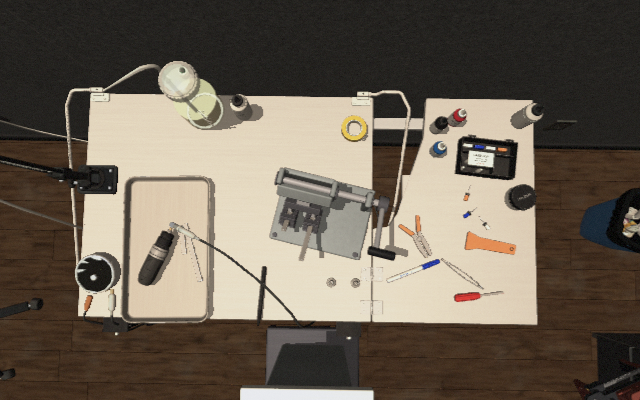

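Top view: press at about (320,215), lever bar black at (381,253), nubs at (331,282) and (355,282), pen at (263,295), tape at (354,128); longer strip around (308,245). The scene view shows the press at (325,225). I'll zoom in on both.

```bash
python3 - <<'E'
import cv2,numpy as np
t=cv2.imread("pics/top0.png")[155:300,250:415]; s=cv2.imread("pics/scene0.png")[160:280,265:430]
g=lambda a:np.clip(255*(a/255.)**0.6,0,255).astype(np.uint8)
cv2.imwrite("pics/t1.png",cv2.resize(g(t),None,fx=4,fy=4,interpolation=cv2.INTER_CUBIC))
cv2.imwrite("pics/s1.png",cv2.resize(g(s),None,fx=4.8,fy=4.8,interpolation=cv2.INTER_CUBIC))
E
```

```text
(no output)
```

View pics/t1.png

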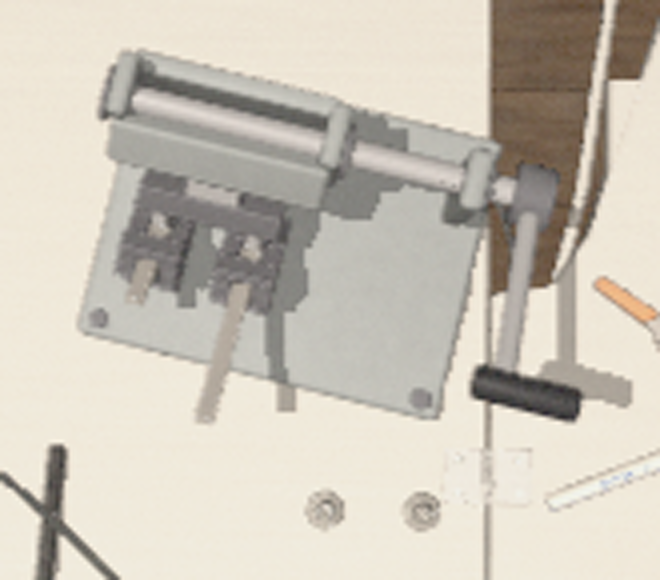

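View pics/s1.png

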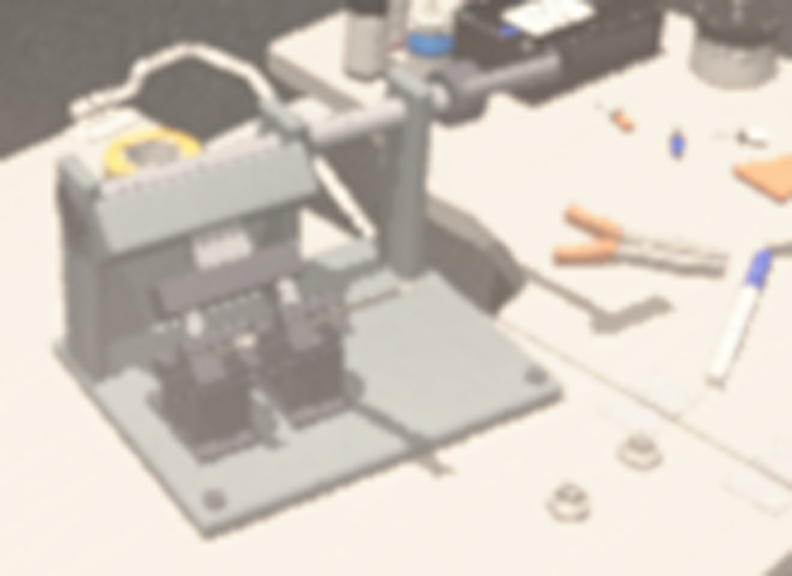

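```bash
cat >> h.py <<'E'
def T(o,yaw,p):
    p=np.atleast_2d(p).astype(float);c,s=np.cos(yaw),np.sin(yaw)
    return np.c_[o[0]+c*p[:,0]-s*p[:,1],o[1]+s*p[:,0]+c*p[:,1],p[:,2]]
E
python3 - <<'E'
from h import *
ct,cs=cam("top"),cam("scene")
q=lambda *a:(a[0]/4+250,a[1]/4+155); r=lambda *a:(a[0]/4.8+265,a[1]/4.8+160)
Q=[q(80,328),q(438,416),q(498,145)]; M=np.array([[-80,65],[-80,-160],[95,-160]],float)
W=np.array([onz(ct,u,14)[:2] for u in Q]); print("corners",W.round(1).tolist(), np.linalg.norm(W[0]-W[1]),np.linalg.norm(W[1]-W[2]))
print("tri FL",tri(ct,Q[0],cs,r(208,527)),"FR",tri(ct,Q[1],cs,r(561,388)))
print("screw",tri(ct,q(98,318),cs,r(214,498)),tri(ct,q(420,398),cs,r(537,375)))
a=M-M.mean(0);b=W-W.mean(0);H=a.T@b;yaw=np.arctan2(H[0,1]-H[1,0],H[0,0]+H[1,1])
o=W.mean(0)-T([0,0],yaw,np.c_[M.mean(0)[None],0])[0,:2];print("o",o,"yaw",np.degrees(yaw)); np.save("press.npy",[*o,yaw])
m={"tip":[-103,-28,144],"seat":[0,-28,41],"seatB":[0,28,41],"tipB":[-54,28,95],"bar":[-51.5,-185,197],"barL":[-51.5,-157,197],"barR":[-51.5,-213,197],"shaft":[55,-157,122],"BL":[95,65,14]}
for k,v in m.items():
    X=T(o,yaw,v); print(k,X.round(0).tolist(),"top",proj(ct,X)[0].round(1),"scene",proj(cs,X)[0].round(1))
# dark bar blob in top
im=ct["pixels"]; mk=(im.max(2)<60).astype(np.uint8); n,l,st,ce=cv2.connectedComponentsWithStats(mk[235:270,355:410]); 
print([(st[i].tolist(),(ce[i]+[355,235]).round(1).tolist()) for i in range(1,n) if st[i,4]>20])
E
```

```text
corners [[509.1, 95.4], [460.0, -121.6], [624.7, -156.3]] 222.46321832711763 168.28598395866248
tri FL (array([508.36585908,  95.48956997,   6.75268605]), np.float64(2.111519043729579)) FR (array([ 460.05954226, -122.05908149,    4.57317451]), np.float64(0.8278011746558052))
screw (array([515.05204956,  84.43420061,  14.31600209]), np.float64(0.6198734976470303)) (array([ 470.15462899, -110.99575671,   13.58615165]), np.float64(1.1348881389822243))
o [571.23352931  17.266933  ] yaw -12.810315029481805
tip [[465.0, 13.0, 144.0]] top [301.4 257.7] scene [348.8 216.2]
seat [[565.0, -10.0, 41.0]] top [313.8 214. ] scene [323.6 229.1]
seatB [[577.0, 45.0, 41.0]] top [290.9 208.4] scene [304.4 235.8]
tipB [[525.0, 57.0, 95.0]] top [283.5 229.8] scene [315.6 229.8]
bar [[480.0, -152.0, 197.0]] top [381.5 252.4] scene [391.3 169.5]
barL [[486.0, -124.0, 197.0]] top [368.1 249. ] scene [382.2 172.1]
barR [[474.0, -179.0, 197.0]] top [395.  255.7] scene [400.1 166.9]
shaft [[590.0, -148.0, 122.0]] top [376.  201.5] scene [354.5 180.1]
BL [[678.0, 60.0, 14.0]] top [286.4 168. ] scene [275. 229.]
[([13, 11, 27, 14, 221], [381.1, 252.9])]
```

```bash
python3 - <<'E'
import cv2,numpy as np
s=cv2.imread("pics/scene0.png")[158:246,296:412].astype(float)
a=np.clip(255*(s/255)**0.5,0,255).astype(np.uint8)
a=cv2.resize(a,None,fx=6.8,fy=6.8,interpolation=cv2.INTER_CUBIC); cv2.imwrite("pics/z.png",a)
E
```

```text
(no output)
```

View pics/z.png

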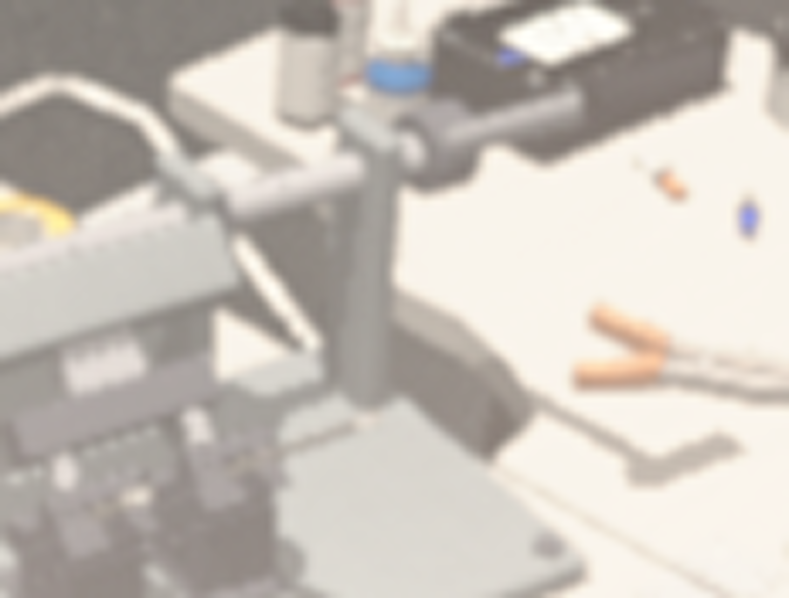

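The bar merges with the black box at about (383–400,170), and the strip is faint near (337–351,216–222). One contrast-stretched crop should find its tip.

```bash
python3 - <<'E'
import cv2,numpy as np
s=cv2.imread("pics/scene0.png")[205:240,325:370]
print(s.max(2)[5:24,0:36])
a=cv2.normalize(np.clip(s.astype(float),60,200),None,0,255,cv2.NORM_MINMAX).astype(np.uint8)
cv2.imwrite("pics/z2.png",cv2.resize(a,None,fx=16,fy=16,interpolation=cv2.INTER_NEAREST))
E
```

```text
[[114 128 168 234 245 245 245 244 242 240 237 227 210 190 177 177 178 151
  110  88  90 101 105 107 110 108 103  97  90  87  87  88  88  89  87  90]
 [116 127 174 235 245 242 240 236 227 219 205 195 189 186 185 185 182 161
  118  91  90 100 106 107 110 108 102  97  90  88  89  88  89  88  90  89]
 [116 120 164 229 237 228 220 208 195 189 186 183 185 183 183 184 183 171
  128  93  90 100 106 107 111 108 103  96  91  89  89  89  88  89  90  90]
 [115 116 143 191 196 184 185 186 184 183 184 184 183 182 180 172 168 159
  122  94  93 101 105 108 111 107 102  96  90  88  88  89  88  89  90  90]
 [116 114 121 137 133 134 156 169 179 183 183 181 172 167 161 139 127 122
  107  97 102 105 106 107 109 107 102  96  92  88  88  86  89  89  89  89]
 [113 112 110 109 108 111 121 134 157 168 169 162 141 127 122 113 109 108
  108 111 123 117 108 108 109 107 101  98  98  98  95  92  89  89  88  89]
 [107 103 100 101 107 109 109 111 121 125 126 122 114 109 108 109 111 116
  129 142 158 145 120 110 110 105 101 102 113 128 127 106  91  88  88  88]
 [106  91  92 102 108 110 110 108 108 108 109 108 109 111
[... 1031 characters left out ...]
 121 126 141 153 156 170 177
  180 183 186 185 184 184 185 184 183 183 185 185 186 186 185 185 186 185]
 [118 117 118 109  98 101 115 113 118 125 124 118 131 166 181 181 184 186
  186 187 185 184 184 186 185 186 183 183 185 186 186 186 185 185 184 184]
 [115 111 115 111 106 111 117 114 118 122 122 122 141 175 188 188 187 188
  186 186 186 185 185 186 186 185 186 185 186 186 186 185 185 184 184 185]
 [114 119 119 117 117 117 109 100 101 111 117 119 132 166 184 188 186 185
  186 184 184 184 185 186 186 186 187 187 186 186 185 184 186 185 185 186]
 [111 120 121 121 116 109  98  90  90  97 106 115 122 149 177 187 186 185
  184 184 185 184 184 185 186 187 187 187 186 187 186 186 186 186 186 187]]
```

View pics/z2.png

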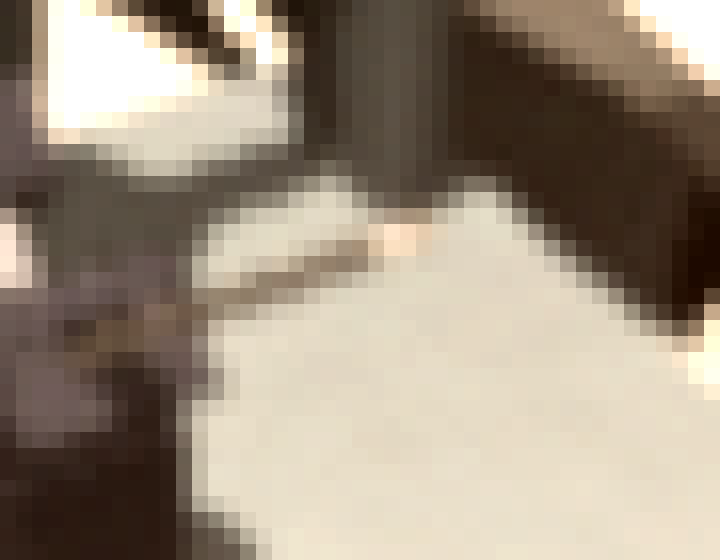

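```bash
python3 - <<'E'
from h import *
ct,cs=cam("top"),cam("scene"); o0,o1,yaw=np.load("press.npy"); o=[o0,o1]
print("tip",tri(ct,(301.3,258.8),cs,(349.3,219.6)))
for d in(40,42,45):
    a=np.radians(d)
    X=T(o,yaw,[[-146*np.cos(a),-28,41+146*np.sin(a)],[-50*np.cos(a),-28,41+50*np.sin(a)]]);print(d,X.round(0).tolist(),proj(ct,X).round(1).tolist(),proj(cs,X).round(1).tolist())
# bar: epipolar: scene end of arm/bar
print("barL",tri(ct,(368.3,249.3),cs,(381.5,172.5)))
# nubs, strip centreline in top
for u in((331,282),(355,282),(263,295)): print(onz(ct,u,10).round(0))
E
```

```text
tip (array([462.04569465,  13.22079953, 136.24080948]), np.float64(0.07058547355448601))
40 [[456.0, 15.0, 135.0], [528.0, -2.0, 73.0]] [[300.6, 261.6], [309.6, 229.3]] [[350.8, 221.6], [332.1, 226.8]]
42 [[459.0, 14.0, 139.0], [529.0, -2.0, 74.0]] [[300.9, 260.2], [309.7, 228.8]] [[350.0, 219.4], [331.8, 226.1]]
45 [[464.0, 13.0, 144.0], [531.0, -2.0, 76.0]] [[301.3, 257.9], [309.8, 228.0]] [[348.8, 216.2], [331.5, 225.1]]
barL (array([ 486.63723624, -124.27390418,  195.79985195]), np.float64(2.4314879029417527))
[404. -54.  10.]
[ 405. -112.   10.]
[370. 109.  10.]
```

play_rows:
  commands:
    - [[4,7,4,-7],[7.5,14,5,-14],[11,20,6,-21],[14,26,6,-28],[16,30,6,-35]]
  claw: 0

```text
time_s: 0.72
tool_pos: [347.0, -398.8, 269.3]
orientation: [[0.983, -0.182, 0.001], [-0.182, -0.983, -0.001], [0.001, 0.001, -1.0]]
force: [0.6, 0.7, -0.0]
finger_gap: 0.66
finger_force: 0.0
```

play_rows:
  commands:
    - [[0,0,0,0]]

```text
time_s: 0.8
tool_pos: [351.2, -393.7, 269.7]
orientation: [[0.984, -0.177, 0.003], [-0.177, -0.984, 0.002], [0.003, -0.002, -1.0]]
force: [-0.1, 0.3, -0.2]
finger_gap: 0.585
finger_force: 0.0
```

```bash
python3 - <<'E'
from h import *
s=sensors.observe(); print(s["tool_pos"],np.degrees(np.arctan2(s["orientation"][1][0],s["orientation"][0][0])),s["force"])
E
```

```text
[ 351.20541033 -393.71156483  269.73633577] -10.202102430677412 [-0.06562661  0.25513605 -0.18684412]
```

play_rows:
  commands:
    - [[2,3.6,0,-1],[4,7.2,0,-2],[6,10.8,0,-2],[8,14.4,0,-2],[10,18,0,-2]]

```text
time_s: 1.22
tool_pos: [446.7, -218.9, 268.8]
orientation: [[0.978, -0.21, 0.001], [-0.21, -0.978, -0.0], [0.001, 0.0, -1.0]]
force: [0.7, -0.5, -0.2]
finger_gap: 0.205
finger_force: 0.0
```

play_rows:
  commands:
    - [[2,3.5,0,0],[2.9,6.2,-1,0],[2.9,6.2,-3,0],[2.9,6.2,-3,0],[2.9,6.2,-3,0]]

```text
time_s: 1.63
tool_pos: [474.4, -158.8, 238.0]
orientation: [[0.978, -0.21, -0.002], [-0.21, -0.978, 0.0], [-0.002, 0.0, -1.0]]
force: [-0.6, -0.1, -0.0]
finger_gap: 0.007
finger_force: 0.0
```

play_rows:
  commands:
    - [[0.5,0.7,-1,0],[0.5,0.7,-2.5,0],[0.5,0.7,-3,0],[0.3,0.7,-3.5,0],[0.1,0.7,-4,0]]

```text
time_s: 2.05
tool_pos: [475.3, -151.3, 198.7]
orientation: [[0.977, -0.211, -0.002], [-0.211, -0.977, 0.001], [-0.002, -0.0, -1.0]]
force: [-4.8, 2.4, 6.8]
finger_gap: 0.004
finger_force: 3.3
```

play_rows:
  commands:
    - [[-1,0.2,-2.4,0],[-1.6,0.4,-4.5,0],[-1.8,0.4,-6.7,0],[-1.7,0.4,-8.4,0],[-1.4,0.3,-9.6,0]]

```text
time_s: 2.47
tool_pos: [459.9, -148.6, 101.6]
orientation: [[0.977, -0.212, -0.004], [-0.212, -0.977, 0.0], [-0.004, 0.0, -1.0]]
force: [-6.1, 2.4, 6.9]
finger_gap: 0.006
finger_force: 3.5
```

play_rows:
  commands:
    - [[0.1,0,-0.4,0],[0.2,0,-0.8,0],[0.2,0,-1,0],[0.2,0,-1,0],[0.2,0,-1,0]]

```text
time_s: 2.88
tool_pos: [462.0, -149.1, 95.0]
orientation: [[0.977, -0.212, -0.004], [-0.212, -0.977, -0.001], [-0.003, 0.001, -1.0]]
force: [-17.0, 2.6, 34.5]
finger_gap: 0.009
finger_force: 17.5
```

play_rows:
  commands:
    - [[-0.3,0,2.5,0],[-0.3,0,6,0],[0.5,-0.2,9.5,0],[1,-0.2,13,0],[1,-0.2,17,0]]

```text
time_s: 3.3
tool_pos: [474.5, -150.9, 264.6]
orientation: [[0.977, -0.211, 0.001], [-0.211, -0.977, -0.0], [0.001, -0.0, -1.0]]
force: [0.7, -0.2, -1.2]
finger_gap: 0.004
finger_force: 0.0
```

play_rows:
  commands:
    - [[0,0,0,0],[0,0,0,0],[0,0,0,0],[0,0,0,0]]

```text
time_s: 3.63
tool_pos: [473.3, -150.6, 261.4]
orientation: [[0.978, -0.211, -0.002], [-0.211, -0.978, 0.0], [-0.002, 0.0, -1.0]]
force: [0.1, -0.4, 0.4]
finger_gap: 0.009
finger_force: 0.0
```

```bash
python3 - <<'E'
from h import *
c=cam("top"); t=c["pixels"]
print(sensors.observe()["tool_pos"],sensors.observe()["force"])
cs=cam("scene")
a=np.clip(255*(t[155:300,250:415]/255.)**0.6,0,255).astype(np.uint8);b=np.clip(255*(cs["pixels"][145:290,265:430]/255.)**0.6,0,255).astype(np.uint8)
cv2.imwrite("pics/a1.png",cv2.resize(np.hstack([a,b]),None,fx=2.4,fy=2.4,interpolation=cv2.INTER_CUBIC))
E
```

```text
[ 473.28809154 -150.4836447   261.19003181] [ 0.10576466 -0.35857302  0.33135708]
```

View pics/a1.png

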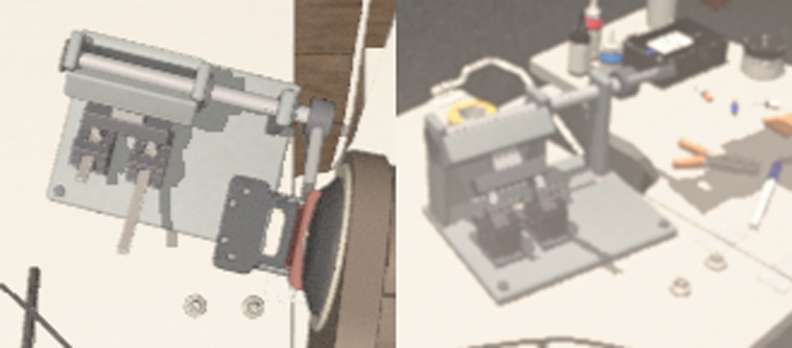

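The scene shows the lever back at rest and both strips in place (long strip tip at about (121,250) in the crop). Moving above the longer strip.

play_rows:
  commands:
    - [[0.5,4,0,-0.6],[1.1,8,0,-0.6],[1.8,12,0,-0.6],[2.3,15.6,0,-0.6],[2.3,15.6,-3,-0.6]]
  claw: 3
  squeeze: 20

```text
time_s: 4.15
tool_pos: [500.3, 14.2, 236.0]
orientation: [[0.977, -0.212, 0.008], [-0.212, -0.977, 0.004], [0.007, -0.006, -1.0]]
force: [1.3, 0.1, -0.3]
finger_gap: 0.325
finger_force: 0.0
```

play_rows:
  commands:
    - [[0,0,-2,0],[0,0,-4,0],[0,0,-6,0],[0,0,-6,0],[0,0,-6,0]]

```text
time_s: 4.57
tool_pos: [496.1, 5.5, 171.4]
orientation: [[0.975, -0.221, -0.004], [-0.221, -0.975, 0.0], [-0.004, 0.001, -1.0]]
force: [0.8, -0.3, 0.5]
finger_gap: 0.342
finger_force: 0.0
```

```bash
python3 - <<'E'
from h import *
s=sensors.observe(); print(s["tool_pos"],np.degrees(np.arctan2(s["orientation"][1][0],s["orientation"][0][0])),s["finger_gap"])
cs=cam("scene");c=cam("top")
p=s["tool_pos"]; print(proj(cs,p),proj(c,p))
a=c["pixels"][155:300,250:415];b=cs["pixels"][145:290,265:430]
g=lambda a:np.clip(255*(a/255.)**0.6,0,255).astype(np.uint8)
cv2.imwrite("pics/a2.png",cv2.resize(np.hstack([g(a),g(b)]),None,fx=2.4,fy=2.4,interpolation=cv2.INTER_CUBIC))
E
```

```text
[496.1214792   5.5232881 171.3634601] -12.738683914834628 0.3415418338428585
[[341.33714906 198.98800191]] [[304.59365937 242.99915958]]
```

View pics/a2.png

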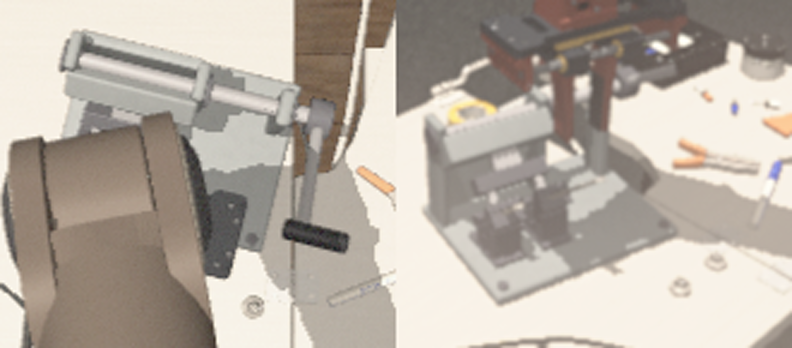

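Fingers (scene crop ~(567,140) and (600,115)) straddle above the strip; the lever is up at rest. Descending.

play_rows:
  commands:
    - [[0,0,-2,0],[0,0,-4,0],[0,0,-6,0],[0,0,-7.5,0],[0,0,-8.3,0]]

```text
time_s: 5.08
tool_pos: [497.2, 5.4, 89.1]
orientation: [[0.975, -0.221, -0.0], [-0.221, -0.975, -0.0], [-0.0, 0.0, -1.0]]
force: [-0.4, -0.2, -0.2]
finger_gap: 0.345
finger_force: 0.0
```

play_rows:
  commands:
    - [[0,0,0,0],[0,0,0,0],[0,0,0,0],[0,0,0,0],[0,0,0,0]]
  claw: 0.5
  squeeze: 20

```text
time_s: 5.5
tool_pos: [498.0, 5.6, 90.6]
orientation: [[0.975, -0.221, 0.002], [-0.221, -0.975, 0.0], [0.002, -0.0, -1.0]]
force: [-0.1, -0.5, 2.8]
finger_gap: 0.116
finger_force: 20.0
```

play_rows:
  commands:
    - [[0,0,0,0],[0,0,0,0],[0,0,0,0]]

```text
time_s: 5.75
tool_pos: [497.8, 5.6, 90.4]
orientation: [[0.975, -0.221, 0.002], [-0.221, -0.975, -0.0], [0.002, -0.0, -1.0]]
force: [-1.2, 0.0, 6.3]
finger_gap: 0.12
finger_force: 20.0
```

play_rows:
  commands:
    - [[-0.7,0.16,0.7,0],[-1.4,0.32,1.4,0],[-2.1,0.48,2.1,0],[-2.8,0.64,2.8,0],[-3.5,0.8,3.5,0]]

```text
time_s: 6.17
tool_pos: [460.7, 13.7, 125.3]
orientation: [[0.975, -0.221, -0.001], [-0.221, -0.975, -0.0], [-0.001, 0.0, -1.0]]
force: [-0.3, -0.2, -0.8]
finger_gap: 0.125
finger_force: 20.0
```

play_rows:
  commands:
    - [[-0.7,0.16,0.7,0],[-1.4,0.32,1.4,0],[-2.1,0.48,2.1,0],[-2.8,0.64,2.8,0],[-3.5,0.8,3.5,0]]

```text
time_s: 6.58
tool_pos: [426.3, 21.7, 160.2]
orientation: [[0.975, -0.221, -0.0], [-0.221, -0.975, -0.0], [-0.0, 0.0, -1.0]]
force: [0.0, -0.5, -0.4]
finger_gap: 0.12
finger_force: 20.0
```

```bash
python3 - <<'E'
from h import *
cs=cam("scene"); s=sensors.observe(); p=s["tool_pos"]; print(p,s["force"],s["finger_gap"],proj(cs,[p[0],p[1],p[2]+14]))
b=cs["pixels"][120:270,280:440]
g=lambda a:np.clip(255*(a/255.)**0.6,0,255).astype(np.uint8)
cv2.imwrite("pics/a3.png",cv2.resize(g(b),None,fx=4.5,fy=4,interpolation=cv2.INTER_CUBIC))
E
```

```text
[425.74348276  22.07790099 161.22954677] [-2.16596549  1.20670986 -0.28822985] 0.11946239910344604 [[360.19802661 213.54649985]]
```

View pics/a3.png

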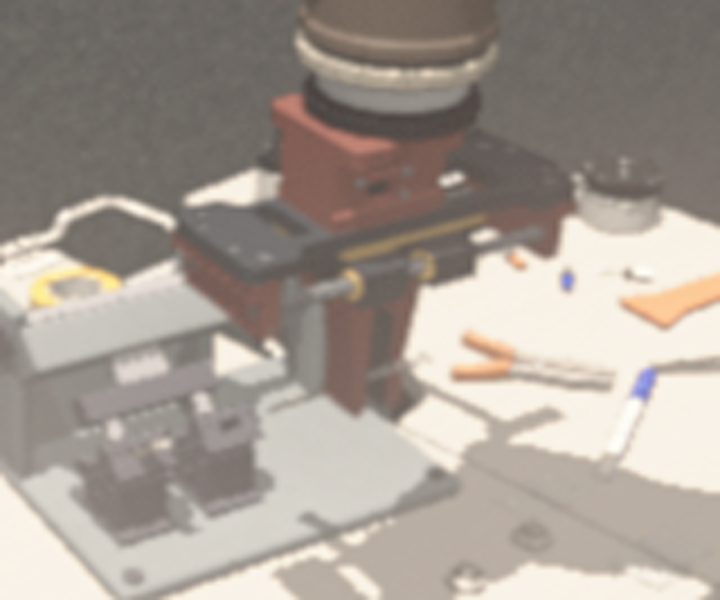

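The strip is out of its slot, seen from (340,221) to (374,209) in the full picture, held between the fingers. Before lowering, I'll compute the strip's angle and check whether the black hose in front is raised.

```bash
python3 - <<'E'
from h import *
ct,cs=cam("top"),cam("scene"); o0,o1,yaw=np.load("press.npy"); o=[o0,o1]
# strip end from scene pixel on the plane y'=-28
n=np.array([-np.sin(yaw),np.cos(yaw),0]); p0=T(o,yaw,[0,-28,0])[0]
ex=np.array([np.cos(yaw),np.sin(yaw),0])
E=[]
for u in((340,221.2),(374.2,209.3)):
    q,d=ray(cs,u); X=q+d*((p0-q)@n)/(d@n); E.append([(X-p0)@ex,X[2]]); print(X.round(0),E[-1])
d=np.subtract(E[1],E[0]);print("len",np.hypot(*d),"ang",np.degrees(np.arctan2(d[1],-d[0])))
t0=cv2.imread("pics/top0.png"); s0=cv2.imread("pics/scene0.png")
# hose candidates in top: dark thin pixels on light table per column; match in scene along epipolar line
for u in (215,235,250,275,285,293):
    col=t0[225:318,u].max(1); v=225+int(col.argmin())
    out=[]
    for z in range(0,320,10):
        w=proj(cs,onz(ct,(u,v),z))[0]; a,b=np.round(w).astype(int)
        if 0<=a<640 and 0<=b<400: out.append((z,int(s0[b,a].max()),a,b))
    out=[k for k in out if k[1]<90]; print((u,v),col.min(),onz(ct,(u,v),0).round(0)[:2],out)
E
```

```text
[496.   6. 110.] [np.float64(-70.38927955879116), np.float64(109.91510722150429)]
[385.  31. 211.] [np.float64(-185.12369115103527), np.float64(210.6033904703525)]
len 152.65030490313072 ang 41.26944462967945
(215, 248) 58 [480. 231.] [(300, 70, np.int64(289), np.int64(173)), (310, 69, np.int64(290), np.int64(168))]
(235, 262) 52 [447. 181.] [(280, 72, np.int64(312), np.int64(182)), (290, 73, np.int64(313), np.int64(176)), (300, 86, np.int64(314), np.int64(171)), (310, 70, np.int64(314), np.int64(166))]
(250, 274) 54 [419. 143.] [(150, 87, np.int64(326), np.int64(242)), (160, 86, np.int64(326), np.int64(238)), (240, 78, np.int64(330), np.int64(201))]
(275, 297) 60 [364.  81.] [(280, 84, np.int64(365), np.int64(181)), (300, 63, np.int64(366), np.int64(170)), (310, 73, np.int64(366), np.int64(165))]
(285, 307) 58 [341.  56.] [(290, 87, np.int64(379), np.int64(176))]
(293, 316) 56 [320.  36.] [(300, 69, np.int64(391), np.int64(171)), (310, 67, np.int64(391), np.int64(166))]
```

```bash
python3 - <<'E'
from h import *
ct,cs=cam("top"),cam("scene"); s0=cv2.imread("pics/scene0.png")
for u in ((235,262),(250,274),(275,297),(293,316)):
    r=[]
    for z in range(0,130,6):
        a,b=np.round(proj(cs,onz(ct,u,z))[0]).astype(int); r.append((z,a,b,s0[b-1:b+2,a-1:a+2].max(2).min()))
    print(u,[tuple(map(int,k)) for k in r])
E
```

```text
(235, 262) [(0, 298, 305, 245), (6, 298, 303, 245), (12, 298, 301, 245), (18, 298, 298, 246), (24, 299, 296, 246), (30, 299, 294, 246), (36, 299, 291, 106), (42, 300, 289, 106), (48, 300, 287, 195), (54, 300, 284, 246), (60, 300, 282, 246), (66, 301, 279, 246), (72, 301, 277, 246), (78, 301, 274, 245), (84, 302, 272, 245), (90, 302, 269, 222), (96, 302, 267, 148), (102, 303, 264, 150), (108, 303, 262, 167), (114, 303, 259, 191), (120, 303, 257, 191), (126, 304, 254, 117)]
(250, 274) [(0, 320, 304, 245), (6, 320, 301, 245), (12, 320, 299, 245), (18, 320, 297, 245), (24, 320, 295, 245), (30, 321, 292, 244), (36, 321, 290, 239), (42, 321, 287, 112), (48, 321, 285, 153), (54, 322, 283, 246), (60, 322, 280, 245), (66, 322, 278, 245), (72, 322, 275, 245), (78, 323, 273, 245), (84, 323, 270, 245), (90, 323, 268, 202), (96, 323, 265, 119), (102, 324, 263, 121), (108, 324, 260, 186), (114, 324, 258, 194), (120, 324, 255, 192), (126, 325, 253, 164)]
(275, 297) [(0, 358, 303, 246), (6, 358, 301, 246), (12, 358, 298, 245), (18, 358, 296, 245), (24, 358, 294, 246), (30, 358, 291, 115), (36, 359, 289, 115), (42, 359, 287, 234), (48, 359, 284, 245), (54, 359, 282, 245), (60, 359, 279, 245), (66, 359, 277, 245), (72, 359, 275, 245), (78, 360, 272, 246), (84, 360, 270, 245), (90, 360, 267, 245), (96, 360, 265, 245), (102, 360, 262, 245), (108, 360, 260, 241), (114, 360, 257, 220), (120, 361, 255, 245), (126, 361, 252, 128)]
(293, 316) [(0, 387, 304, 245), (6, 387, 301, 133), (12, 387, 299, 109), (18, 387, 297, 136), (24, 387, 295, 244), (30, 387, 292, 245), (36, 387, 290, 245), (42, 387, 287, 245), (48, 388, 285, 245), (54, 388, 283, 245), (60, 388, 280, 245), (66, 388, 278, 246), (72, 388, 275, 246), (78, 388, 273, 246), (84, 388, 271, 246), (90, 388, 268, 198), (96, 388, 266, 198), (102, 388, 263, 217), (108, 388, 261, 232), (114, 388, 258, 246), (120, 388, 255, 245), (126, 388, 253, 245)]
```

play_rows:
  commands:
    - [[0.4,-0.1,-3,0],[0.8,-0.2,-6,0],[1.2,-0.3,-8.5,0],[1.2,-0.3,-8.5,0],[1.2,-0.3,-8.5,0]]
  squeeze: 8

```text
time_s: 7.25
tool_pos: [438.2, 18.6, 73.5]
orientation: [[0.975, -0.221, -0.004], [-0.221, -0.975, 0.0], [-0.004, 0.001, -1.0]]
force: [-0.2, -0.4, -0.1]
finger_gap: 0.122
finger_force: 8.0
```

play_rows:
  commands:
    - [[-0.3,0.1,-1,0],[-0.6,0.15,-1.7,0],[-0.9,0.2,-2.4,0],[-1.2,0.25,-3.1,0],[-1.5,0.35,-3.9,0]]

```text
time_s: 7.67
tool_pos: [424.3, 22.0, 35.7]
orientation: [[0.975, -0.221, 0.001], [-0.221, -0.975, -0.0], [0.001, -0.0, -1.0]]
force: [-0.7, -0.1, 1.3]
finger_gap: 0.121
finger_force: 8.0
```

play_rows:
  commands:
    - [[-0.2,0.05,-0.7,0],[-0.4,0.1,-1.4,0],[-0.5,0.1,-2,0],[-0.5,0.1,-2.6,0],[-0.5,0.1,-3,0]]

```text
time_s: 8.08
tool_pos: [419.0, 23.0, 4.7]
orientation: [[0.975, -0.221, -0.001], [-0.221, -0.975, -0.0], [-0.001, 0.0, -1.0]]
force: [-0.3, -0.0, 0.5]
finger_gap: 0.118
finger_force: 8.0
```

```bash
python3 - <<'E'
from h import *
cs=cam("scene"); s=sensors.observe(); p=np.array(s["tool_pos"]); print(p,s["force"],s["finger_gap"])
np.save("sc.npy",cs["pixels"])
g=lambda a:np.clip(255*(a/255.)**0.6,0,255).astype(np.uint8)
cv2.imwrite("pics/a4.png",cv2.resize(g(cs["pixels"][185:295,290:440]),None,fx=5,fy=5,interpolation=cv2.INTER_CUBIC))
_,_,yaw=np.load("press.npy")
e=np.array([np.cos(yaw),np.sin(yaw),0]); G=p+[0,0,14]
for th in(0,10,20,40): print(th,[proj(cs,G+k*(np.cos(np.radians(th))*e-[0,0,np.sin(np.radians(th))]))[0].round(0).tolist() for k in(95,20,-20,-51)])
E
```

```text
[418.95570423  23.00442422   4.41439357] [ 0.52674393  0.41543702 -1.26219079] 0.1216778995804354
0 [[335.0, 248.0], [352.0, 266.0], [362.0, 276.0], [371.0, 285.0]]
10 [[335.0, 253.0], [352.0, 267.0], [362.0, 275.0], [371.0, 282.0]]
20 [[336.0, 259.0], [352.0, 268.0], [362.0, 274.0], [371.0, 278.0]]
40 [[339.0, 272.0], [353.0, 271.0], [362.0, 271.0], [369.0, 271.0]]
```

View pics/a4.png

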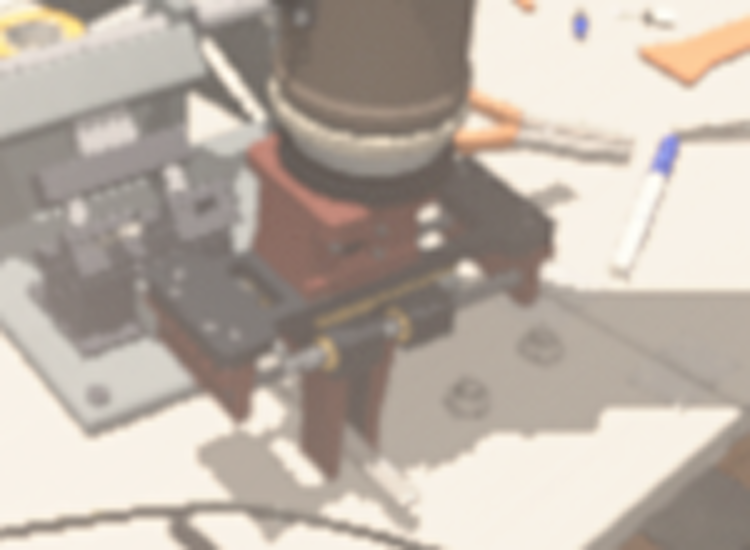

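The strip tip shows at (372,287), matching the 0° prediction of (371,285), so it is level. Tightening the grip and lifting.

play_rows:
  commands:
    - [[0,0,0,0],[0,0,0,0],[0,0,0,0],[0,0,0.5,0],[0,0,1,0]]
  squeeze: 40

```text
time_s: 8.55
tool_pos: [419.1, 23.0, 16.0]
orientation: [[0.975, -0.221, -0.0], [-0.221, -0.975, -0.0], [-0.0, 0.0, -1.0]]
force: [-0.2, 0.3, -1.3]
finger_gap: 0.113
finger_force: 40.0
```

play_rows:
  commands:
    - [[-0.3,0,2,0],[-0.8,0,4.5,0],[-1.4,0,7,0],[-2,0,9.5,0],[-2.5,0,12,0]]

```text
time_s: 8.97
tool_pos: [393.5, 23.1, 137.3]
orientation: [[0.975, -0.22, 0.0], [-0.22, -0.975, 0.0], [0.0, -0.0, -1.0]]
force: [0.4, -1.1, -1.2]
finger_gap: 0.117
finger_force: 40.0
```

play_rows:
  commands:
    - [[0,0,2.5,0],[0,0,5,0],[0,0,7.5,0],[0,0,10,0],[0,0,11,0]]

```text
time_s: 9.38
tool_pos: [395.2, 23.3, 249.2]
orientation: [[0.975, -0.221, 0.005], [-0.221, -0.975, -0.0], [0.005, -0.001, -1.0]]
force: [0.5, -0.2, -0.5]
finger_gap: 0.11
finger_force: 40.0
```

play_rows:
  commands:
    - [[0,0,0,0],[0,0,0,0],[0,0,0,0],[0,0,0,0],[0,0,0,0]]

```text
time_s: 9.8
tool_pos: [393.5, 23.0, 244.4]
orientation: [[0.975, -0.221, -0.002], [-0.221, -0.975, 0.0], [-0.002, 0.0, -1.0]]
force: [1.0, -0.6, -0.1]
finger_gap: 0.115
finger_force: 40.0
```

```bash
python3 - <<'E'
from h import *
cs=cam("scene"); ct=cam("top"); s=sensors.observe(); p=np.array(s["tool_pos"]); print(p,s["force"],s["finger_gap"],s["finger_force"],np.abs(s["qd"]).max())
_,_,yaw=np.load("press.npy")
e=np.array([np.cos(yaw),np.sin(yaw),0]); G=p+[0,0,14]
im=cs["pixels"]
# edge contrast across the strip for each tilt about the grip: brightest/darkest narrow band, foot side & tip side
for th in range(-16,20,4):
    c,sn=np.cos(np.radians(th)),np.sin(np.radians(th))
    f=[proj(cs,G+k*(c*e-[0,0,sn]))[0] for k in (30,45,60,75,90,-25,-35,-45)]
    print(th,[(int(u),int(v),im[int(round(v)),int(round(u))].tolist()) for u,v in f])
# bystanders: diff with the start in both views at nubs, pen, tape
t0=cv2.imread("pics/top0.png")
for n,(u,v) in {"nub":(331,282),"nub2":(355,282),"tape":(354,128),"pen":(263,295),"bar":(381,253)}.items():
    P_=t0[v-8:v+9,u-8:u+9]; S=ct["pixels"][v-16:v+17,u-16:u+17]; r=cv2.matchTemplate(S,P_,cv2.TM_CCOEFF_NORMED); _,m,_,l=cv2.minMaxLoc(r); print(n,m,l[0]-8,l[1]-8)
E
```

```text
[393.79972806  23.05107955 244.7480008 ] [-1.14409749  0.45001893 -0.4212997 ] 0.1166106972459193 39.999879598617554 0.005426938163497638
-16 [(366, 175, [75, 81, 96]), (362, 170, [44, 49, 56]), (358, 165, [77, 85, 94]), (354, 160, [43, 51, 79]), (350, 156, [44, 50, 75]), (382, 193, [174, 196, 217]), (385, 197, [218, 235, 245]), (388, 201, [217, 234, 245])]
-12 [(366, 175, [93, 100, 115]), (362, 171, [75, 79, 87]), (358, 167, [94, 87, 90]), (354, 162, [46, 54, 83]), (350, 158, [41, 48, 72]), (383, 193, [122, 137, 153]), (386, 196, [218, 235, 245]), (389, 199, [219, 235, 245])]
-8 [(366, 176, [109, 119, 132]), (362, 172, [118, 126, 138]), (357, 168, [99, 72, 60]), (353, 164, [46, 54, 84]), (349, 161, [45, 50, 70]), (383, 192, [122, 137, 153]), (386, 195, [203, 226, 238]), (389, 198, [208, 229, 241])]
-4 [(366, 177, [98, 109, 122]), (361, 174, [157, 172, 189]), (357, 170, [112, 120, 131]), (353, 167, [44, 50, 74]), (349, 163, [43, 48, 70]), (383, 191, [125, 141, 156]), (386, 194, [139, 157, 174]), (390, 197, [141, 156, 172])]
0 [(366, 178, [97, 109, 121]), (361, 175, [180, 201, 221]), 
[... 529 characters left out ...]
4, 173, 188]), (383, 189, [108, 121, 135]), (387, 191, [187, 210, 227]), (390, 192, [196, 219, 233])]
12 [(366, 181, [79, 87, 98]), (361, 179, [78, 83, 92]), (357, 177, [122, 128, 138]), (353, 176, [115, 123, 131]), (349, 174, [162, 174, 178]), (383, 188, [108, 121, 135]), (387, 189, [195, 220, 233]), (390, 191, [216, 233, 244])]
16 [(366, 182, [94, 105, 118]), (361, 181, [70, 74, 81]), (357, 179, [160, 170, 181]), (353, 178, [137, 148, 152]), (349, 177, [150, 160, 164]), (383, 187, [100, 113, 130]), (386, 188, [206, 227, 239]), (390, 189, [217, 234, 244])]
nub 0.6440222859382629 0 0
nub2 0.9818013906478882 0 0
tape 0.9982833862304688 0 0
pen 0.2742309272289276 8 4
bar 0.9951008558273315 0 0
```

```bash
python3 - <<'E'
from h import *
s=sensors.observe(); print(s["tool_pos"],s["finger_force"],np.abs(s["qd"]).max())
print(robot.job_done())
E
```

```text
[393.79972806  23.05107955 244.7480008 ] 39.999879598617554 0.005426938163497638
the job is handed in; nothing more can be done
None
```

I handed the job in with the lever pushed to its stop and back up at rest. The longer strip is out of its slot and held still, within a few degrees of level, about 26 cm above the worktop at a 40 N grip. The second nub, the tape and the lever bar measured unmoved. The first nub gave only a weak match, the arm hid the pen, and I didn't re-check the shorter strip at the end; the hand-in returned no verdict.

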